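# Seat the keyed table insert of a spindle sander

## Task

Using the fingertips only, push the spindle sander's round table insert round on its spindle (its two lugs are there to push against) until the notch in its rim stands over the little pin in the table, then press the insert down until it is fully home, level and flush with the table, and take the hand away. Do not lift the insert at any time, and leave the sanding drum, the wooden knob, the spindle nut and the glue bottle where they are.

Things in the scene. Friction and masses are not known exactly. Their poses are not given: they have to be found in the camera images.
- sander: Low fixed sander table: aluminium plate 300 x 340 mm (x, y) on a wooden frame, flat top 60 mm above the bench. Origin at the centre of its underside, z up; the spindle stands on its z axis. Round the spindle is a round recess 128 mm across, floor 10 mm below the table top. Its place and yaw differ each time; it does not move when pushed.
- spindle_top (a point): Centre of the top end of the fixed steel spindle, 20 mm in diameter, vertical, its top 40 mm above the table top (100 mm above the bench). The insert turns on it.
- pin (a point): Centre of the top of the fixed locating pin: upright steel, 10 mm in diameter, tapered tip (6 mm across at the top), in the recess 55 mm from the spindle axis on the sander's +x side, its top level with the table top. Until the insert is turned, it covers the pin's inner half; the outer half shows in the gap round the insert's rim.
- insert: Loose white plastic disc, 110 mm in diameter, 8 mm thick, 22 mm bore round the spindle (1 mm play), 105 to 210 g. Origin at the centre of its underside, z up, x through its notch. At the start it lies level on a snug sleeve, underside 61.5 mm above the bench (1.5 mm above the pin), notch 35 to 180 degrees from the pin either way; turns easily. Seated: underside at 52 mm, top flush with the table.
- notch (a point): Middle of the notch at the height of the insert's top face, 49 mm from its axis. The notch is cut right through the rim, open outward, about 14 mm wide, 12 mm deep. With the notch over the pin (within about 4 degrees) the insert can be pressed down 9.5 mm to its seat; otherwise the pin stops it and it only tilts.
- lug_left (a point): Centre of the top of one of the two finger lugs: upright round studs 12 mm in diameter and 14 mm tall on the insert's top face, 36 mm from its axis. This one is a quarter turn counter-clockwise (seen from above) from the notch (insert +y).
- lug_right (a point): Centre of the top of the other, identical lug, a quarter turn clockwise from the notch (insert -y).
- sleeve (a joint): How far the snug sleeve that carries the insert has been pressed down, m: 0 at the start, about 0.0095 with the insert seated. It lies hidden under the insert (pads 40 mm from the axis), moves against about 6 N of friction, has no spring, and stays where it is left: the insert neither sinks by its own weight nor rises again.
- drum: Bystander: loose brown sanding drum standing upright near a corner of the sander table, 38 mm in diameter, 70 mm tall. Origin at the centre of its underside. Not to be disturbed.
- drawer_knob: Bystander: loose turned wooden drawer knob, 36 mm in diameter, 34 mm tall, standing near a corner of the sander table. Origin at the centre of its underside. Not to be disturbed.
- nut: Bystander: loose round steel spindle nut with a flange, 32 mm in diameter, 16 mm tall, near a corner of the sander table. Origin at the centre of its underside. Not to be disturbed.
- glue: Bystander: loose white glue bottle standing on the bench to the robot's left of the sander, 60 mm in diameter, 170 mm tall. Origin at the centre of its underside. Not to be disturbed.
Mind the look-alikes: they are no part of the job. There is more than one size of the insert; the job needs the largest.

How it is judged:
By the outcome, as a careful person would: the job done as asked, in the order asked, and still so for the second after the job is handed in, with the robot touching nothing.
It also fails if it takes over 64 s, if anything falls off the work surface, if the arm or the gripper's body presses on something with over 40 N, if the wrist force passes 120 N, or if a joint passes its speed limit or range.

## Robot

A 6-joint arm with a two-finger parallel gripper is mounted at the origin on the work surface. World frame = base frame: x ahead of the robot, y to its left, z up, the work surface at z = 0. Lengths are in m, angles in rad, forces in N, time in s.
With the tool pointing down it reaches from about 0.35 to 0.85 m from the base axis. Payload 8.1 kg.
Tool frame: the origin (TCP) lies at the very end of the fingers, on their centre line; the grasp point (between the pads) lies 19 mm behind it; z points along the fingers, y is the line along which they close (so a half turn about z gives the same grasp; the last joint's range is limited). The gripper opens to 93 mm and grips with 3 to 60 N. Pads are 15 mm wide; open, the fingers measure 128 mm over their backs; the gripper's body (75 mm by 188 mm) begins 65 mm behind the grasp point.
Start: joints at [1.173, 0.13, 1.488, -0, 1.523, -0.085], TCP at [0.185, 0.571, 0.189] pointing down, gripper open.
Joint ranges: [-2.96, 2.96], [-0.89, 2.26], [0.02, 2.5], [-1.34, 4.48], [0, 2.73], [-2.66, 2.66]. Speed limits (rad/s): [2.39, 2.39, 2.79, 3.14, 3.14, 3.14].

## Interface

Orientations are given as a rotation vector (axis times angle).
In Python, from plant import monitor, eyes, ticket gives the robot as it stands.
- The arm moves only by the tool arm_command, never from a script. Its argument "deltas" is a list that holds one entry, the list of rows, each a list of 6 numbers: the shift along the world's x, y, z in cm, then the turn, a rotation vector about the world's x, y, z in degrees. In form: [[[tx, ty, tz, rx, ry, rz], ...]]. A call has 1 to 12 rows; each row shifts and turns the commanded pose from where the row before left it; what a row does not reach is not made up. A row lasts 1/12 s, in which the tool goes at most 41.7 mm and 7.16 degrees, less where a joint would pass 70% of its speed; a pose out of reach is approached as far as the arm can. A call is refused whole if a number of a shift passes 4.17 or a number of a turn 7.16, either way. A call with a gripper value outside its range is refused whole. "gripper" is the opening, from -1 (shut) to 1 (fully open), set as the call begins (left out, the last holds). The fingers move at their own pace and stop on an object; "squeeze" is the grip in N (left out, the last holds). Time passes only in rows, so rows that do not move let the fingers close. It gives the time, the measured TCP pose, the force, the opening and the grip force at its end, in the units of the state.
- monitor.read_state(): the state, without advancing time (a new reading comes with each control period).
- eyes.read_camera(name): name is "scene" or "top" or "wrist"; returns the picture (384x512x3 uint8, blue, green, red); there is no depth.
- eyes.camera_model(name): a dict with "fx", "fy", "cx", "cy" (pixels), "rvec" (rotation vector, rad) and "tvec" (3), from world to camera coordinates, as OpenCV has them. Camera axes: x right, y down, z forward; pixel columns grow to the right and rows downward; lengths in m; the calibration is good to about 2 mm. A picture is of the moment at which its call begins: read the wrist's pose just before it. camera_model takes no time and is no camera call; for the wrist camera it gives the pose at the moment of the call.
- ticket.close_job(): hands the job in; it is judged then, once.
The state is a dict: "t": time; "q": joint angles; "dq": joint speeds; "joint_torque": joint torques, N m; "tool_pos": TCP position; "orientation": TCP orientation; "force": force on the tool from outside, world axes, zero at the start; "wrist_torque": the same for the moment, N m; "opening": finger opening in m; "gripper_force": force on a finger pad.
Only numpy, scipy, OpenCV 4.12 (cv2) and the standard library are available. Lean on these libraries where they do the work, as an engineer would, in place of code of your own. Each camera call takes 0.05 s, during which the arm holds its last target. There are 200 camera calls.

## Working session

There is one attempt and no reset: what is moved stays moved. The work goes in short steps, Python scripts to look and compute and a tool call to move; the robot and the scene stay as the last step left them, time stands still between calls to the robot, and variables do not carry over. Pictures are saved under pics/ and viewed, at most 10 in all, crops included, and the job is handed in when it is done.

Besides the shell and the picture viewer there is one more tool, called after "Call:" as name([rows], argument=value, ...), one row to a line, values as JSON. arm_command: Moves the arm, as the interface text tells. Its arguments: {"type":"object","properties":{"deltas":{"type":"array"},"gripper":{"type":"number"},"squeeze":{"type":"number"}},"required":["deltas"]}

```bash
mkdir -p pics
cat > h.py <<'E'
import numpy as np, cv2
from plant import monitor, eyes, ticket
def cam(n):
    m=eyes.camera_model(n);K=np.array([[m['fx'],0,m['cx']],[0,m['fy'],m['cy']],[0,0,1.]])
    return K,np.array(m['rvec'],float),np.array(m['tvec'],float)
def w2p(c,P): return cv2.projectPoints(np.atleast_2d(np.array(P,float)),c[1],c[2],c[0],None)[0][:,0]
def p2w(c,uv,z):
    R=cv2.Rodrigues(c[1])[0];C=-R.T@c[2]
    d=(R.T@np.linalg.inv(c[0])@np.c_[np.atleast_2d(uv),np.ones(len(np.atleast_2d(uv)))].T).T
    return C+d*((z-C[2])/d[:,2])[:,None]
E
python3 - <<'E'
from h import *
for n in ('scene','top'):
    im=eyes.read_camera(n);cv2.imwrite(f'pics/{n}0.png',im)
    c=cam(n);R=cv2.Rodrigues(c[1])[0];print(n,c[0][0,0],-R.T@c[2])
s=monitor.read_state();print(s['t'],s['tool_pos'],s['orientation'],s['force'],s['opening'])
a=cv2.imread('pics/scene0.png');b=cv2.imread('pics/top0.png')
E
```

```text
scene 415.2830770924237 [ 1.2189018  -0.08977618  0.8673664 ]
top 399.89009155159783 [0.39292252 0.15825297 1.01787102]
0.1 [0.18440775 0.57038069 0.18801342] [-4.89354665e-01 -3.10283397e+00  2.50223038e-03] [-0.70657096 -0.48014402 -0.02300878] 0.09281002403759554
```

View pics/top0.png

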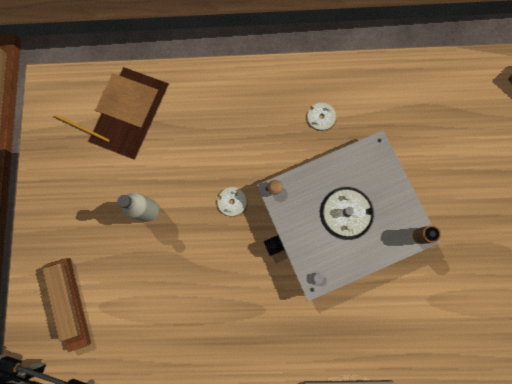

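View pics/scene0.png

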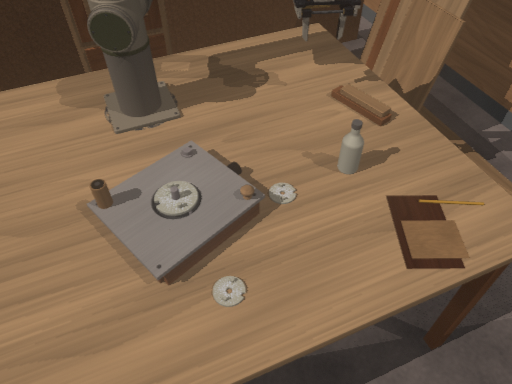

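The top view shows the table centred near (347,213), with the insert, the nut at (317,279), the knob at (276,187) and the drum at (427,235). Two look-alike discs lie on the bench. I'll zoom in on the insert.

Run:
```python
from h import *
b=cv2.imread('pics/top0.png')
x0,y0=312,178
cr=cv2.resize(b[y0:y0+70,x0:x0+70],None,fx=8,fy=8,interpolation=cv2.INTER_CUBIC);cv2.imwrite('pics/crop0.png',cr)
c=cam('top')
print('spindle',p2w(c,[348,211.5],.1),'disc',p2w(c,[346.5,213],.0695))
print('corners',p2w(c,[[383,132],[438,247],[311,299],[258,184]],.06))
print('bys',p2w(c,[[317,280]],.07),p2w(c,[[276,187]],.08),p2w(c,[[429,234]],.13))
```

```text
spindle [[ 0.49870545 -0.0061804   0.1       ]] disc [[ 0.49875965 -0.00791379  0.0695    ]]
corners [[ 0.69743372 -0.11061696  0.06      ]
 [ 0.41404739 -0.21634322  0.06      ]
 [ 0.30233582  0.08382053  0.06      ]
 [ 0.57712114  0.20029139  0.06      ]]
bys [[0.3455006 0.0689016 0.07     ]] [[0.56461831 0.15667351 0.08      ]] [[ 0.44096629 -0.1724619   0.13      ]]
```

View pics/crop0.png

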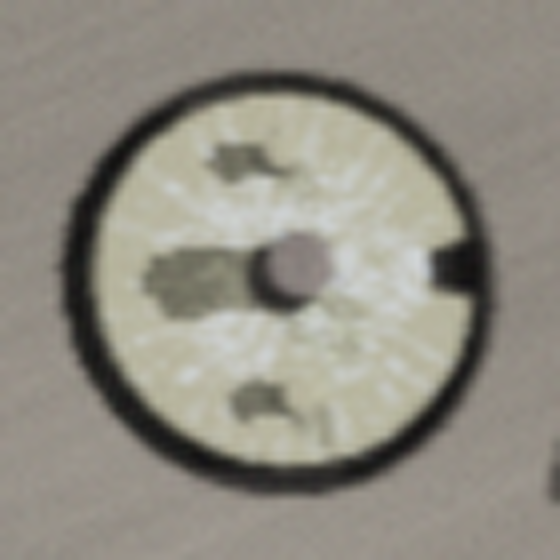

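Call:
arm_command([
  [[0,0,4,0,0,0],[0,0,4,0,0,0],[1,-2,3,0,0,0],[1.65,-3.5,0,0,0,0],[1.65,-3.5,0,0,0,0],[1.65,-3.5,0,0,0,0],[1.65,-3.5,0,0,0,0],[1.65,-3.5,0,0,0,0],[1.65,-3.5,0,0,0,0],[1.65,-3.5,0,0,0,0],[1.65,-3.5,0,0,0,0],[1.65,-3.5,0,0,0,0]],
], gripper=0.16)

```text
t: 1.1
tool_pos: [0.3432, 0.2341, 0.2987]
orientation: [-0.489, -3.103, 0.0]
force: [0.8, 0.4, 0.7]
opening: 0.0538
gripper_force: 0.0
```

Run:
```python
from h import *
s=monitor.read_state();print(s['t'],s['tool_pos'],s['q'],s['opening'])
c=cam('wrist');R=cv2.Rodrigues(c[1])[0];print(c[0],-R.T@c[2]-s['tool_pos'],R[2]);
T=cv2.Rodrigues(np.array(s['orientation']))[0];print(T)
```

```text
1.1 [0.34321574 0.2341154  0.29865867] [ 4.75135642e-01 -3.96249069e-01  1.77129302e+00 -6.14902897e-05
  1.76669147e+00 -7.83304078e-01] 0.05380572152715454
[[342.14130793   0.         260.3264627 ]
 [  0.         342.14130793 191.71772174]
 [  0.           0.           1.        ]] [-0.06600733  0.02065959  0.19556306] [ 0.23941166 -0.07697779 -0.96786181]
[[-9.51608343e-01  3.07313442e-01 -9.93627213e-05]
 [ 3.07313452e-01  9.51608337e-01 -1.18943932e-04]
 [ 5.80013249e-05 -1.43723539e-04 -9.99999988e-01]]
```

Call:
arm_command([
  [[2.27,-2.64,-1.0,0,0,0],[2.27,-2.64,-1.0,0,0,0],[2.27,-2.64,-1.0,0,0,0],[2.27,-2.64,-1.0,0,0,0],[2.27,-2.64,-1.0,0,0,0],[2.27,-2.64,-1.0,0,0,0],[2.27,-2.64,-1.0,0,0,0],[2.27,-2.64,-1.0,0,0,0],[2.27,-2.64,-1.0,0,0,0],[2.27,-2.64,-1.0,0,0,0],[0,0,0,0,0,0],[0,0,0,0,0,0]],
])

```text
t: 2.1
tool_pos: [0.5695, -0.0295, 0.1965]
orientation: [-0.493, -3.098, 0.0]
force: [0.3, 0.6, -0.3]
opening: 0.0538
gripper_force: 0.0
```

Run:
```python
from h import *
c=cam('wrist');im=eyes.read_camera('wrist');np.save('pics/w1.npy',im);cv2.imwrite('pics/w1.png',im)
import pickle;pickle.dump(c,open('w1.pkl','wb'))
print(w2p(c,[[.4987,-.007,.0695],[.4987,-.007,.1]]),monitor.read_state()['tool_pos'])
u,v=w2p(c,[[.4987,-.007,.0695]])[0].astype(int)
x0,y0=max(u-90,0),max(v-70,0);print(x0,y0)
cr=cv2.resize(im[y0:y0+140,x0:x0+180],None,fx=4,fy=4,interpolation=cv2.INTER_CUBIC);cv2.imwrite('pics/w1c.png',cr)
```

```text
[[260.33525539  97.58344582]
 [260.32369     96.87724064]] [ 0.56955892 -0.02841362  0.19774592]
170 27
```

View pics/w1c.png

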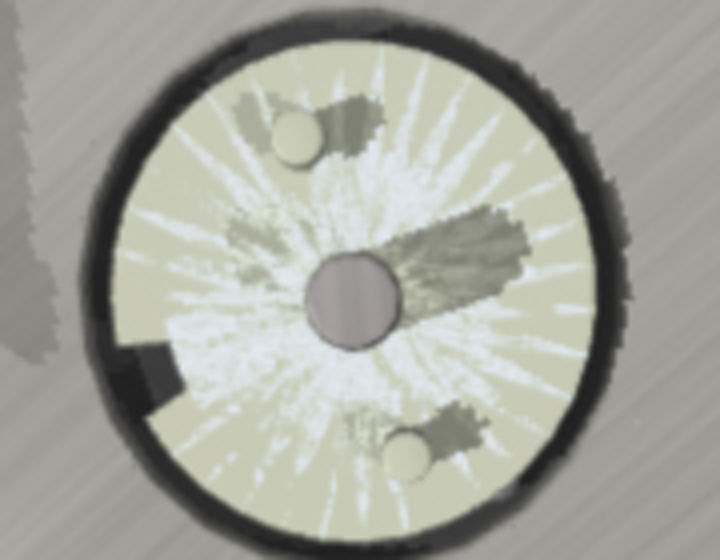

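Run:
```python
from h import *
import pickle
c=pickle.load(open('w1.pkl','rb'))
f=lambda p:np.array(p,float)/4+[170,27]-.375
sp=p2w(c,f([353,300]),.1)[0];print('sp',sp)
a=p2w(c,f([298,139]),.0835)[0];b=p2w(c,f([408,456]),.0835)[0];n=p2w(c,f([150,378]),.0695)[0]
print('lugs',a,b,(a+b)/2,np.linalg.norm(a-b),'notch',n)
def ang(p):d=p[:2]-sp[:2];return np.degrees(np.arctan2(d[1],d[0])),np.linalg.norm(d)
print(ang(a),ang(b),ang(n))
print('pin?',ang(p2w(c,f([512,490]),.06)[0]))
# predicted pin for both
for y in(21,201):
    t=np.radians(y);P=[sp[0]+.058*np.cos(t),sp[1]+.058*np.sin(t),.06];print(y,(w2p(c,P)[0]-[170,27])*4+1.5)
im=np.load('pics/w1.npy')
# unwrap ring
from math import *
th=np.radians(np.arange(0,360,.5));rr=np.arange(.046,.070,.0005)
P=np.array([[sp[0]+r*cos(t),sp[1]+r*sin(t),.06] for r in rr for t in th])
uv=w2p(c,P).reshape(len(rr),len(th),2).astype(np.float32)
un=cv2.remap(im,uv[...,0],uv[...,1],cv2.INTER_LINEAR);un=cv2.convertScaleAbs(cv2.resize(un,(720,288)),alpha=1.8);cv2.imwrite('pics/un1.png',un)
```

```text
sp [ 0.5016682  -0.01009652  0.1       ]
lugs [ 0.46648826 -0.0109704   0.0835    ] [ 0.53750684 -0.00899149  0.0835    ] [ 0.50199755 -0.00998095  0.0835    ] 0.07104614815053002 notch [ 0.5034066  -0.06032306  0.0695    ]
(np.float64(-178.57703712136032), np.float64(0.03519079103183551)) (np.float64(1.7660618667335195), np.float64(0.035855675544124735)) (np.float64(-88.0177128694898), np.float64(0.050256621409676204))
pin? (np.float64(22.72549163467134), np.float64(0.05856610221520583))
21 [504.89067141 492.84706668]
201 [192.77949314  96.00737829]
```

View pics/un1.png

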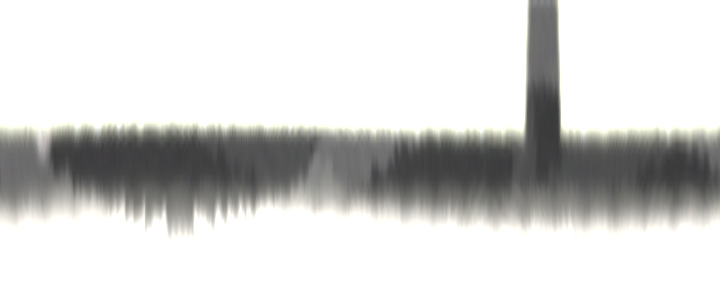

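The pin's bright outer half sits at about 21.5° (crop pixel ~(510,490)), which agrees with the table yaw. The notch is at -88.4°, so the insert needs about +110°. I'll centre the hand on the spindle, with the fingers straddling it and set behind the lugs.

Call:
arm_command([
  [[-0.425,0.116,0,0,0,-7.1],[-0.425,0.116,0,0,0,-7.1],[-0.425,0.116,0,0,0,-7.1],[-0.425,0.116,0,0,0,-7.1],[-0.425,0.116,0,0,0,-7.1],[-0.425,0.116,0,0,0,-7.1],[-0.425,0.116,0,0,0,-7.1],[-0.425,0.116,0,0,0,-7.1],[-0.425,0.116,0,0,0,-7.1],[-0.425,0.116,0,0,0,-7.1],[-0.425,0.116,0,0,0,-7.1],[-0.425,0.116,0,0,0,-7.1]],
])

```text
t: 3.15
tool_pos: [0.5186, -0.0128, 0.2]
orientation: [2.464, 1.947, 0.002]
force: [0.7, 0.2, 0.3]
opening: 0.0541
gripper_force: 0.0
```

Call:
arm_command([
  [[-0.425,0.116,0,0,0,-7.1],[-0.425,0.116,0,0,0,-7.1],[-0.425,0.116,0,0,0,-7.1],[-0.425,0.116,0,0,0,-7.1],[0,0,-2,0,0,0],[0,0,-2,0,0,0],[0,0,-2,0,0,0],[0,0,0,0,0,0],[0,0,0,0,0,0],[0,0,0,0,0,0]],
])

```text
t: 3.98
tool_pos: [0.5026, -0.009, 0.1407]
orientation: [2.863, 1.291, 0.003]
force: [0.3, -0.3, -1.1]
opening: 0.0537
gripper_force: 0.0
```

Run:
```python
from h import *
c=cam('wrist');im=eyes.read_camera('wrist')
s=monitor.read_state();T=cv2.Rodrigues(np.array(s['orientation']))[0];p=np.array(s['tool_pos'])
print(s['t'],p,np.degrees(np.arctan2(T[1,1],T[0,1])),s['opening'],s['q'],T[:,2],s['force'])
# mark predicted spindle, lugs, and TCP
sp=np.array([.5018,-.01])
for q in [[*sp,.1],[.4665,-.011,.0835],[.5375,-.009,.0835],p]:
    cv2.circle(im,tuple(int(v) for v in w2p(c,q)[0]),3,(0,0,255),1)
cv2.imwrite('pics/w2.png',im)
```

```text
4.0333 [ 0.50304645 -0.00920935  0.14099344] -41.48344264024344 0.05409607126189417 [-1.20309477e-01 -1.09556099e-01  1.81779075e+00  8.08175640e-05
  1.43058307e+00  6.03700162e-01] [ 2.76447225e-03 -2.53599140e-04 -9.99996147e-01] [-0.27985331  0.57304963  0.76165602]
```

View pics/w2.png

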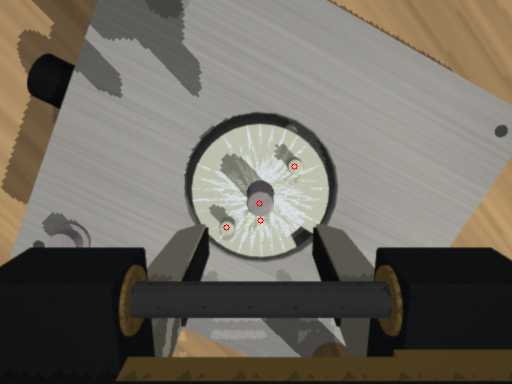

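The markers line up with the spindle (260,203) and lugs (294,166) and (226,227). The pin shows at about (292,125). Descending beside the lugs.

Call:
arm_command([
  [[0,0,-2,0,0,0],[0,0,-2,0,0,0],[0,0,-1.4,0,0,0],[0,0,-0.7,0,0,0],[0,0,-0.3,0,0,0],[0,0,0,0,0,0],[0,0,0,0,0,0]],
])

```text
t: 4.62
tool_pos: [0.5031, -0.0097, 0.0763]
orientation: [2.864, 1.289, 0.002]
force: [-0.6, 0.2, 0.0]
opening: 0.054
gripper_force: 0.0
```

Call:
arm_command([
  [[0,0,0,0,0,4],[0,0,0,0,0,4],[0,0,0,0,0,4],[0,0,0,0,0,4],[0,0,0,0,0,4],[0,0,0,0,0,4],[0,0,0,0,0,4],[0,0,0,0,0,4],[0,0,0,0,0,4],[0,0,0,0,0,4],[0,0,0,0,0,4],[0,0,0,0,0,4]],
])

```text
t: 5.62
tool_pos: [0.5032, -0.0097, 0.0765]
orientation: [2.087, 2.346, 0.002]
force: [-0.2, -0.5, -0.7]
opening: 0.0543
gripper_force: 0.0
```

Call:
arm_command([
  [[0,0,0,0,0,4],[0,0,0,0,0,4],[0,0,0,0,0,4],[0,0,0,0,0,4],[0,0,0,0,0,4],[0,0,0,0,0,4],[0,0,0,0,0,4],[0,0,0,0,0,4],[0,0,0,0,0,4],[0,0,0,0,0,4],[0,0,0,0,0,4],[0,0,0,0,0,4]],
])

```text
t: 6.62
tool_pos: [0.5033, -0.0097, 0.0765]
orientation: [0.953, 2.991, 0.001]
force: [0.5, -0.0, -1.0]
opening: 0.0539
gripper_force: 0.0
```

Call:
arm_command([
  [[0,0,0,0,0,3],[0,0,0,0,0,3],[0,0,0,0,0,3],[0,0,0,0,0,3],[0,0,0,0,0,3],[0,0,0,0,0,3],[0,0,0,0,0,2],[0,0,0,0,0,2],[0,0,0,0,0,1],[0,0,0,0,0,0],[0,0,0,0,0,0],[0,0,0,0,0,0]],
])

```text
t: 7.62
tool_pos: [0.5024, -0.0096, 0.0754]
orientation: [0.344, 3.122, -0.0]
force: [-0.4, -0.3, 0.0]
opening: 0.0535
gripper_force: 0.0
```

Run:
```python
from h import *
import pickle
c=cam('wrist');im=eyes.read_camera('wrist');pickle.dump((c,im),open('w3.pkl','wb'))
s=monitor.read_state();T=cv2.Rodrigues(np.array(s['orientation']))[0]
print(s['t'],s['tool_pos'],np.degrees(np.arctan2(T[1,1],T[0,1])),s['force'])
uv=w2p(c,[.502,-.01,.07])[0].astype(int);print(uv)
x0,y0=max(uv[0]-130,0),max(min(uv[1]-110,384-200),0);print(x0,y0)
cv2.imwrite('pics/w3.png',cv2.resize(im[y0:y0+200,x0:x0+260],None,fx=3,fy=3,interpolation=cv2.INTER_CUBIC))
```

```text
7.6667 [ 0.50229399 -0.00955996  0.07522123] 77.4401490287766 [0.22351071 0.24885233 0.15134091]
[260 217]
130 107
```

View pics/w3.png

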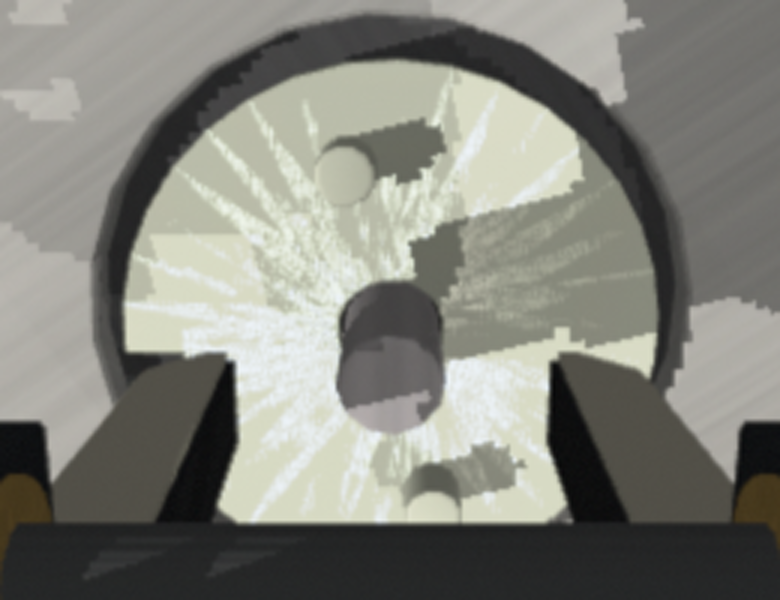

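Run:
```python
from h import *
import pickle
c,im=pickle.load(open('w3.pkl','rb'))
f=lambda p:np.array(p,float)/3+[130,107]-.33
for p,z in(([345,175],.0835),([433,515],.0835),([390,380],.1)):
    q=p2w(c,f(p),z)[0];d=q[:2]-[.502,-.01];print(q,np.degrees(np.arctan2(d[1],d[0])),np.linalg.norm(d))
```

```text
[ 0.46542894 -0.01083999  0.0835    ] -178.68422680848192 0.036580708793353844
[ 0.53701932 -0.00940233  0.0835    ] 0.9777722177995267 0.03502442385002096
[ 0.50036949 -0.01009405  0.1       ] -176.69881993506834 0.0016332171121502149
```

Run:
```python
from h import *
import pickle
c,im=pickle.load(open('w3.pkl','rb'))
s=monitor.read_state();T=cv2.Rodrigues(np.array(s['orientation']))[0];p=np.array(s['tool_pos'])
for h in (.027,.031,.036):
  for dz in(0,-.01,-.02):
    P=[p+T@[sx*.0075,sy*h,dz] for sy in(-1,1) for sx in(1,-1)]
    print(h,dz,((w2p(c,P)-[130,107])*3+1).round().tolist())
```

```text
0.027 0 [[260.0, 307.0], [262.0, 378.0], [530.0, 307.0], [528.0, 378.0]]
0.027 -0.01 [[253.0, 323.0], [256.0, 397.0], [537.0, 323.0], [534.0, 397.0]]
0.027 -0.02 [[246.0, 340.0], [249.0, 417.0], [545.0, 340.0], [542.0, 417.0]]
0.031 0 [[240.0, 307.0], [242.0, 378.0], [550.0, 307.0], [547.0, 378.0]]
0.031 -0.01 [[232.0, 323.0], [235.0, 397.0], [558.0, 323.0], [555.0, 397.0]]
0.031 -0.02 [[224.0, 340.0], [227.0, 417.0], [567.0, 340.0], [563.0, 417.0]]
0.036 0 [[215.0, 307.0], [218.0, 378.0], [575.0, 307.0], [572.0, 378.0]]
0.036 -0.01 [[206.0, 323.0], [209.0, 397.0], [584.0, 323.0], [581.0, 397.0]]
0.036 -0.02 [[196.0, 340.0], [200.0, 417.0], [594.0, 340.0], [590.0, 417.0]]
```

Pictured against the calibration, the visible fingertips end about 31 mm above the reported TCP, at z ≈ 0.106. That means they swept over the lugs (crop (345,175) and (433,515)) without touching, and the insert hasn't moved. I'll turn back, then descend in small guarded steps.

Call:
arm_command([
  [[0,0,0,0,0,-7],[0,0,0,0,0,-7],[0,0,0,0,0,-7],[0,0,0,0,0,-7],[0,0,0,0,0,-7],[0,0,0,0,0,-7],[0,0,0,0,0,-7],[0,0,0,0,0,-7],[0,0,0,0,0,-7],[0,0,0,0,0,-7],[0,0,0,0,0,-7],[0,0,0,0,0,-7]],
])

```text
t: 8.67
tool_pos: [0.5021, -0.0095, 0.075]
orientation: [-2.351, -2.084, -0.0]
force: [0.6, -0.2, -1.1]
opening: 0.0544
gripper_force: 0.0
```

Call:
arm_command([
  [[0,0,0,0,0,-7],[0,0,0,0,0,-7],[0,0,0,0,0,-7],[0,0,0,0,0,-7],[0,0,0,0,0,-7],[0,0,-0.5,0,0,0],[0,0,-0.5,0,0,0],[0,0,-0.4,0,0,0],[0,0,0,0,0,0],[0,0,0,0,0,0]],
])

```text
t: 9.5
tool_pos: [0.5016, -0.0095, 0.0602]
orientation: [-2.863, -1.292, 0.002]
force: [0.6, -0.2, 1.2]
opening: 0.0539
gripper_force: 0.0
```

Run:
```python
from h import *
import pickle
c=cam('wrist');im=eyes.read_camera('wrist');pickle.dump((c,im),open('w4.pkl','wb'))
s=monitor.read_state();T=cv2.Rodrigues(np.array(s['orientation']))[0];p=np.array(s['tool_pos'])
print(s['t'],p,np.degrees(np.arctan2(T[1,1],T[0,1])),s['force'])
x0,y0=130,150
for dz in (-.031,):
  for sy in(-1,1):
    for sx in (1,-1):
      cv2.circle(im,tuple(int(round(v)) for v in w2p(c,p+T@[sx*.0075,sy*.027,dz])[0]),2,(0,0,255),1)
cv2.imwrite('pics/w4.png',cv2.resize(im[y0:y0+180,x0:x0+260],None,fx=3,fy=3,interpolation=cv2.INTER_CUBIC))
```

```text
9.55 [ 0.5018822  -0.00950463  0.06065554] -41.43943728378278 [ 0.12054024 -0.62311337  0.38262104]
```

View pics/w4.png

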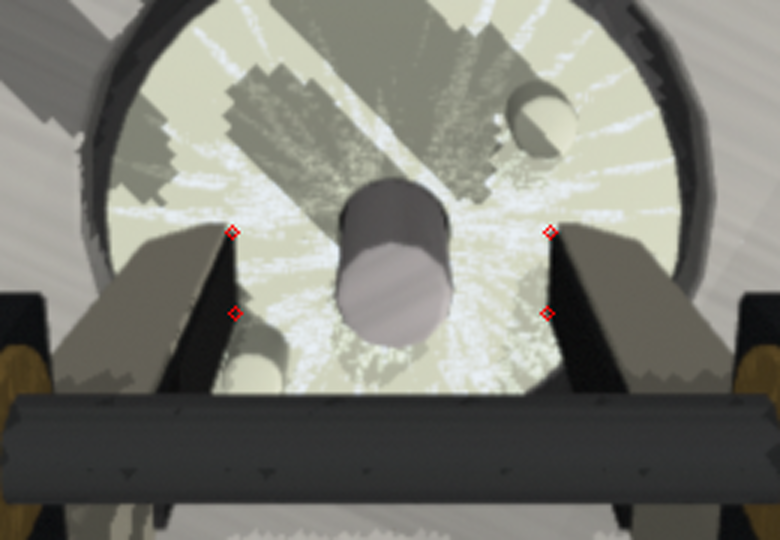

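Red markers for tips 31 mm short of the TCP fit the visible tips exactly at (233,232) and (549,232), so tips ≈ TCP + 31 mm. I'll lower another 16 mm, still clear of the insert face.

Call:
arm_command([
  [[0,0,-0.5,0,0,0],[0,0,-0.5,0,0,0],[0,0,-0.3,0,0,0],[0,0,-0.3,0,0,0],[0,0,0,0,0,0]],
])

```text
t: 9.97
tool_pos: [0.5014, -0.0095, 0.0439]
orientation: [-2.864, -1.29, 0.002]
force: [0.9, 0.5, 0.2]
opening: 0.0541
gripper_force: 0.0
```

Call:
arm_command([
  [[0,0,0,0,0,4],[0,0,0,0,0,4],[0,0,0,0,0,4],[0,0,0,0,0,4],[0,0,0,0,0,4],[0,0,0,0,0,4],[0,0,0,0,0,4],[0,0,0,0,0,4],[0,0,0,0,0,4],[0,0,0,0,0,4]],
])

```text
t: 10.8
tool_pos: [0.5022, -0.0095, 0.045]
orientation: [2.247, 2.196, 0.0]
force: [-0.3, 0.2, 0.6]
opening: 0.0538
gripper_force: 0.5
```

Run:
```python
from h import *
c=cam('wrist');im=eyes.read_camera('wrist')
s=monitor.read_state();T=cv2.Rodrigues(np.array(s['orientation']))[0];p=np.array(s['tool_pos'])
print(s['t'],p,np.degrees(np.arctan2(T[1,1],T[0,1])),s['force'],s['wrist_torque'])
x0,y0=130,130
cv2.imwrite('pics/w5.png',cv2.resize(im[y0:y0+200,x0:x0+260],None,fx=3,fy=3,interpolation=cv2.INTER_CUBIC))
```

```text
10.85 [ 0.50216342 -0.00955787  0.04499926] -1.029437819345165 [ 0.44828424 -0.17400604 -0.31030482] [-0.06700628  0.03352543 -0.03736846]
```

View pics/w5.png

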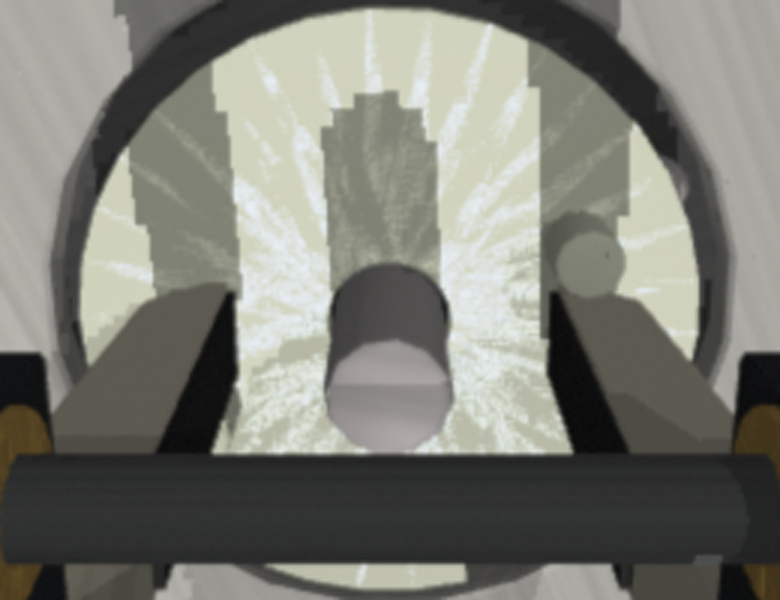

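The tip is now against the lug at (590,265). The pin shows as a light tip at about (677,180) in the rim gap. I'll work out the remaining turn.

Run:
```python
from h import *
c=cam('wrist')
f=lambda p:np.array(p,float)/3+[130,130]-.33
for p,z in(([591,265],.0835),([390,397],.1),([678,180],.06),([668,165],.06),([685,185],.06)):
    q=p2w(c,f(p),z)[0];d=q[:2]-[.502,-.0098];print(q,np.degrees(np.arctan2(d[1],d[0])),np.linalg.norm(d))
# table edge yaw from top camera
im=eyes.read_camera('top');ct=cam('top');cv2.imwrite('pics/top1.png',im)
b=cv2.imread('pics/top0.png')
hsv=cv2.cvtColor(b,cv2.COLOR_BGR2HSV);m=((hsv[...,1]<45)&(hsv[...,2]>70)).astype(np.uint8)
m[:100]=0;m[:,:250]=0;m[310:]=0
m=cv2.morphologyEx(m,cv2.MORPH_OPEN,np.ones((5,5)))
n,l,st,_=cv2.connectedComponentsWithStats(m);i=1+np.argmax(st[1:,4]);cs=cv2.findContours((l==i).astype(np.uint8),0,1)[0]
h=cv2.convexHull(max(cs,key=cv2.contourArea))[:,0].astype(float)
w=p2w(ct,h,.06)[:,:2];print(cv2.minAreaRect((w*1000).astype(np.float32)))
```

```text
[0.53465118 0.00471605 0.0835    ] 23.96896205210795 0.035732548166113806
[ 0.5019814  -0.00983688  0.1       ] -116.75983142702871 4.1299524081168435e-05
[0.55460082 0.01255782 0.06      ] 23.027778106583163 0.05715521036386615
[0.55264695 0.01539051 0.06      ] 26.444591075215726 0.056565677936778434
[0.55592161 0.01159693 0.06      ] 21.643949601216885 0.05801179769192035
((500.65447998046875, -8.17352294921875), (298.4339599609375, 339.4400939941406), 21.97722625732422)
```

Table yaw from the outline is 22.0° (298 × 339 mm, matches), so the pin is at 22°. The lug is at 24° and must go to 112°, so +88° more.

Call:
arm_command([
  [[0,0,0,0,0,4],[0,0,0,0,0,4],[0,0,0,0,0,4],[0,0,0,0,0,4],[0,0,0,0,0,4],[0,0,0,0,0,4],[0,0,0,0,0,4],[0,0,0,0,0,4],[0,0,0,0,0,4],[0,0,0,0,0,4],[0,0,0,0,0,4],[0,0,0,0,0,4]],
])

```text
t: 11.9
tool_pos: [0.5022, -0.0095, 0.045]
orientation: [1.164, 2.918, 0.0]
force: [-0.1, 0.6, 0.6]
opening: 0.0539
gripper_force: 0.6
```

Call:
arm_command([
  [[0,0,0,0,0,4],[0,0,0,0,0,4],[0,0,0,0,0,4],[0,0,0,0,0,4],[0,0,0,0,0,4],[0,0,0,0,0,4],[0,0,0,0,0,4],[0,0,0,0,0,3],[0,0,0,0,0,2],[0,0,0,0,0,1],[0,0,0,0,0,0],[0,0,0,0,0,0]],
])

```text
t: 12.9
tool_pos: [0.5022, -0.0096, 0.045]
orientation: [0.264, 3.13, -0.0]
force: [0.5, 0.9, -0.8]
opening: 0.054
gripper_force: 0.0
```

```bash
cat > lug.py <<'E'
from h import *
c=cam('wrist');im=eyes.read_camera('wrist');np.save('pics/last.npy',im)
s=monitor.read_state();T=cv2.Rodrigues(np.array(s['orientation']))[0];p=np.array(s['tool_pos'])
y=np.degrees(np.arctan2(T[1,1],T[0,1]));print(s['t'],p,y,s['force'])
x0,y0=130,130
cv2.imwrite('pics/lug_%d.png'%(s['t']*100),cv2.resize(im[y0:y0+200,x0:x0+260],None,fx=3,fy=3,interpolation=cv2.INTER_CUBIC))
E
python3 lug.py; ls pics
```

```text
12.95 [ 0.50217838 -0.0095657   0.04498141] 80.36972182974222 [-1.06335869 -0.65835375  0.2348253 ]
crop0.png
last.npy
lug_1295.png
scene0.png
top0.png
top1.png
un1.png
w1.npy
w1.png
w1c.png
w2.png
w3.png
w4.png
w5.png
```

Call:
arm_command([
  [[0,0,0,0,0,3],[0,0,0,0,0,2],[0,0,0,0,0,1.5],[0,0,0,0,0,0],[0,0,0,0,0,0],[0,0,0,0,0,-2],[0,0,0,0,0,-2],[0,0,2,0,0,0],[0,0,3,0,0,0],[0,0,3,0,0,0],[0,0,3,0,0,0],[0,0,2.5,0,0,0]],
])

```text
t: 13.95
tool_pos: [0.5025, -0.0096, 0.1823]
orientation: [0.195, 3.134, -0.0]
force: [0.5, -0.3, -0.6]
opening: 0.0536
gripper_force: 0.0
```

Call:
arm_command([
  [[2,0,0,0,0,0],[3,0,0,0,0,0],[2,0,0,0,0,0],[0,0,0,0,0,0],[0,0,0,0,0,0],[0,0,0,0,0,0]],
])

```text
t: 14.45
tool_pos: [0.5715, -0.0095, 0.1795]
orientation: [-0.193, -3.134, 0.0]
force: [0.5, 0.1, 0.8]
opening: 0.0536
gripper_force: 0.0
```

Run:
```python
from h import *
import pickle
c=cam('wrist');im=eyes.read_camera('wrist');pickle.dump((c,im),open('w6.pkl','wb'))
s=monitor.read_state();print(s['t'],s['tool_pos'],s['force'])
u,v=w2p(c,[.502,-.0098,.07])[0].astype(int);x0,y0=max(u-90,0),max(v-75,0);print(u,v,x0,y0)
cv2.imwrite('pics/w6.png',cv2.resize(im[y0:y0+150,x0:x0+180],None,fx=4,fy=4,interpolation=cv2.INTER_CUBIC))
```

```text
14.5 [ 0.5713526  -0.00949708  0.17967345] [-0.20185981 -0.07175623  0.2066381 ]
250 103 160 28
```

View pics/w6.png

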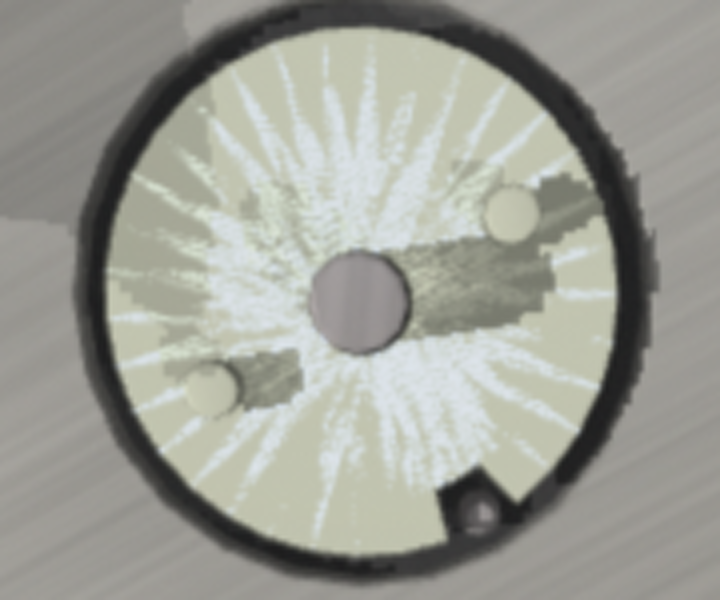

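The notch (corners about (438,490), (480,467), (518,503), (447,540)) now stands over the pin, whose bright tip is at (480,510). I'll check the angle error numerically.

Run:
```python
from h import *
import pickle
c,im=pickle.load(open('w6.pkl','rb'))
f=lambda p:np.array(p,float)/4+[160,28]-.375
sp=p2w(c,f([360,302]),.1)[0];print(sp)
for n,p,z in(('lugL',[512,213],.0835),('lugR',[212,390],.0835),('notch in',[459,478],.0695),('mouth',[482.5,521],.0695),('pin',[480,511],.06)):
    q=p2w(c,f(p),z)[0];d=q[:2]-sp[:2];print(n,q,np.degrees(np.arctan2(d[1],d[0])),np.linalg.norm(d))
```

```text
[ 0.50174554 -0.00984794  0.1       ]
lugL [0.48812218 0.0225825  0.0835    ] 112.78626289832819 0.035175693900987855
lugR [ 0.51557101 -0.04344636  0.0835    ] -67.63323849378804 0.03633176721853115
notch in [0.54203371 0.0062063  0.0695    ] 21.726553902852725 0.04336906213769735
mouth [0.55228602 0.01036385 0.0695    ] 21.797106599061845 0.05443213597474247
pin [0.55143419 0.01041631 0.06      ] 22.18683634066236 0.05366192235508608
```

Notch 22.1°, pin 22.2°. Aligned. I'll go back over the spindle and press down with both tips, clear of the lugs.

Call:
arm_command([
  [[-2,0,0,0,0,-3],[-3,0,0,0,0,-3],[-2,0,0,0,0,-3],[0,0,-2,0,0,0],[0,0,-3,0,0,0],[0,0,-3,0,0,0],[0,0,-3,0,0,0],[0,0,-1.5,0,0,0],[0,0,-0.8,0,0,0],[0,0,0,0,0,0],[0,0,0,0,0,0]],
])

```text
t: 15.42
tool_pos: [0.5022, -0.0096, 0.0477]
orientation: [0.438, 3.11, 0.0]
force: [-1.1, -0.4, 1.0]
opening: 0.0537
gripper_force: 0.0
```

Call:
arm_command([
  [[0,0,-0.1,0,0,0],[0,0,-0.1,0,0,0],[0,0,-0.1,0,0,0],[0,0,-0.1,0,0,0],[0,0,-0.1,0,0,0],[0,0,-0.1,0,0,0]],
])

```text
t: 15.92
tool_pos: [0.5023, -0.0096, 0.041]
orientation: [0.438, 3.111, -0.0]
force: [0.5, -0.2, -0.7]
opening: 0.0542
gripper_force: 0.0
```

Call:
arm_command([
  [[0,0,-0.1,0,0,0],[0,0,-0.1,0,0,0],[0,0,-0.1,0,0,0],[0,0,-0.1,0,0,0],[0,0,-0.1,0,0,0],[0,0,-0.1,0,0,0]],
])

```text
t: 16.42
tool_pos: [0.5022, -0.0096, 0.035]
orientation: [0.438, 3.111, -0.0]
force: [-1.9, -0.4, 5.3]
opening: 0.0538
gripper_force: 2.1
```

Call:
arm_command([
  [[0,0,-0.1,0,0,0],[0,0,-0.1,0,0,0],[0,0,-0.1,0,0,0]],
])

```text
t: 16.67
tool_pos: [0.5022, -0.0096, 0.0319]
orientation: [0.438, 3.111, -0.0]
force: [-2.3, -0.0, 4.7]
opening: 0.0541
gripper_force: 2.1
```

Force is about 5 N, which matches the sleeve's friction: the insert is going down. Continuing until the force climbs.

Call:
arm_command([
  [[0,0,-0.1,0,0,0],[0,0,-0.1,0,0,0],[0,0,-0.05,0,0,0]],
])

```text
t: 16.92
tool_pos: [0.5023, -0.0096, 0.0303]
orientation: [0.438, 3.111, -0.0]
force: [-6.8, 0.4, 17.6]
opening: 0.0541
gripper_force: 8.5
```

Call:
arm_command([
  [[0,0,-0.05,0,0,0],[0,0,-0.05,0,0,0]],
])

```text
t: 17.08
tool_pos: [0.5024, -0.0096, 0.0302]
orientation: [0.438, 3.111, -0.0]
force: [-12.6, 1.6, 25.7]
opening: 0.054
gripper_force: 12.8
```

Force rises against a hard stop at z = 0.0302. To confirm it's level and fully home, I'll press again on a different diameter (towards the pin).

Call:
arm_command([
  [[0,0,0.3,0,0,0],[0,0,0.7,0,0,0],[0,0,0,0,0,-7],[0,0,0,0,0,-7],[0,0,0,0,0,-7],[0,0,0,0,0,-7],[0,0,0,0,0,-7],[0,0,0,0,0,-7],[0,0,0,0,0,-7],[0,0,-0.3,0,0,0],[0,0,-0.2,0,0,0],[0,0,0,0,0,0]],
])

```text
t: 18.08
tool_pos: [0.5015, -0.0095, 0.0326]
orientation: [-1.682, -2.652, 0.001]
force: [0.4, -0.7, -0.7]
opening: 0.054
gripper_force: 0.0
```

Call:
arm_command([
  [[0,0,-0.1,0,0,0],[0,0,-0.1,0,0,0],[0,0,-0.1,0,0,0],[0,0,0,0,0,0]],
])

```text
t: 18.42
tool_pos: [0.5021, -0.0095, 0.0305]
orientation: [1.687, 2.65, -0.0]
force: [-0.1, -0.2, 1.2]
opening: 0.0539
gripper_force: 0.2
```

Call:
arm_command([
  [[0,0,-0.1,0,0,0],[0,0,-0.1,0,0,0],[0,0,0,0,0,0]],
])

```text
t: 18.67
tool_pos: [0.5023, -0.0096, 0.0302]
orientation: [1.688, 2.65, -0.0]
force: [-9.7, 0.4, 17.9]
opening: 0.0539
gripper_force: 9.0
```

Same stop height on the second diameter, so it is level. One firmer press, then retreat and check.

Call:
arm_command([
  [[0,0,-0.1,0,0,0],[0,0,-0.1,0,0,0],[0,0,0,0,0,0]],
])

```text
t: 18.92
tool_pos: [0.5024, -0.0096, 0.03]
orientation: [1.687, 2.65, -0.0]
force: [-18.4, 1.5, 35.8]
opening: 0.0539
gripper_force: 17.8
```

Call:
arm_command([
  [[0,0,0.4,0,0,0],[0,0,1.5,0,0,0],[0,0,3,0,0,0],[0,0,3,0,0,0],[0,0,3,0,0,0],[0,0,3,0,0,0],[3.3,-2.1,0,0,0,0],[2.5,-1.6,0,0,0,0],[0,0,0,0,0,0],[0,0,0,0,0,0],[0,0,0,0,0,0]],
])

```text
t: 19.83
tool_pos: [0.5595, -0.0463, 0.1647]
orientation: [-1.688, -2.648, 0.001]
force: [0.6, -0.4, 0.9]
opening: 0.0536
gripper_force: 0.0
```

Run:
```python
from h import *
c=cam('wrist');im=eyes.read_camera('wrist');cv2.imwrite('pics/w7.png',im)
s=monitor.read_state();print(s['t'],s['tool_pos'],s['force'])
# disc outline -> ellipse; white plastic: scale gives height
sp=[.5018,-.0098]
hsv=cv2.cvtColor(im,cv2.COLOR_BGR2HSV)
u,v=w2p(c,[*sp,.06])[0]
print(u,v,hsv[int(v)+25,int(u)],'table',hsv[int(v),min(int(u)+85,511)])
best=[]
lab=cv2.cvtColor(im,cv2.COLOR_BGR2GRAY).astype(np.float32);lab=cv2.GaussianBlur(lab,(3,3),0)
th=np.radians(np.arange(0,360,2))
def prof(r,z): # mean grey on circle
    P=[[sp[0]+r*np.cos(t),sp[1]+r*np.sin(t),z] for t in th]
    q=w2p(c,P).astype(np.float32);return cv2.remap(lab,q[:,0].reshape(1,-1),q[:,1].reshape(1,-1),1)[0]
rr=np.arange(.048,.070,.0005)
for z in(.06,.0695):
    M=np.array([prof(r,z) for r in rr]);g=np.diff(M,axis=0)
    # strongest drop per angle = insert rim
    i=np.argmin(g,axis=0);print(z,'rim radius by sector mm',[round(1000*float(np.median(rr[i[k:k+15]]))+.25,1) for k in range(0,180,15)])
# bystanders unchanged?
a=cv2.imread('pics/top0.png').astype(int);b=eyes.read_camera('top');cv2.imwrite('pics/top2.png',b)
for n,(x,y) in dict(nut=(317,279),knob=(276,187),drum=(427,235),glue=(138,207)).items():
    print(n,np.abs(a[y-12:y+12,x-12:x+12]-b[y-12:y+12,x-12:x+12]).mean().round(1))
```

```text
19.8833 [ 0.55930667 -0.04610466  0.16492396] [ 0.10843095 -0.41395597 -0.18181683]
217.71867815455593 116.67205100586274 [ 50  11 204] table [ 17  11 158]
0.06 rim radius by sector mm [55.3, 54.8, 54.3, 54.3, 54.3, 54.8, 55.3, 55.8, 55.8, 56.3, 55.8, 55.8]
0.0695 rim radius by sector mm [54.8, 54.3, 53.8, 53.3, 52.8, 52.3, 52.3, 52.8, 53.3, 53.8, 54.3, 54.8]
nut 25.3
knob 21.8
drum 15.5
glue 47.4
```

Run:
```python
from h import *
for n,B in(('top',dict(nut=(317,279),knob=(276,187),drum=(427,235),glue=(138,207))),('scene',dict(nut=(187,152),knob=(247,191),drum=(102,194),glue=(351,148)))):
    a=cv2.imread(f'pics/{n}0.png');b=eyes.read_camera(n)
    for k,(x,y) in B.items():
        h=14;r=cv2.matchTemplate(b[y-34:y+34,x-34:x+34],a[y-h:y+h,x-h:x+h],cv2.TM_CCOEFF_NORMED);_,m,_,l=cv2.minMaxLoc(r);print(n,k,round(m,2),l[0]-20,l[1]-20)
```

```text
top nut 0.99 0 0
top knob 0.67 0 0
top drum 0.9 1 0
top glue 0.54 -15 -20
scene nut 0.37 20 0
scene knob 0.63 -20 -17
scene drum 0.98 0 0
scene glue 0.57 7 1
```

Run:
```python
from h import *
cv2.imwrite('pics/scene2.png',eyes.read_camera('scene'))
for f,(x,y,w,h) in(('top0',(100,175,85,65)),('top1',(100,175,85,65)),('top2',(100,175,85,65)),('scene0',(320,105,70,85)),('scene2',(320,105,70,85))):
    H=cv2.cvtColor(cv2.imread(f'pics/{f}.png'),cv2.COLOR_BGR2HSV)[y:y+h,x:x+w]
    m=((H[...,1]<75)).astype(np.uint8)
    n,l,st,ce=cv2.connectedComponentsWithStats(m);print(f,'V',H[...,2].mean().round(),[(st[i].tolist(),ce[i].round(1).tolist()) for i in range(1,n) if st[i,4]>60])
```

```text
top0 V 145.0 [([17, 18, 42, 28, 836], [38.4, 31.5])]
top1 V 142.0 [([17, 18, 42, 29, 839], [38.3, 31.6])]
top2 V 128.0 [([17, 18, 42, 29, 841], [38.3, 31.5])]
scene0 V 138.0 [([17, 14, 27, 55, 948], [30.9, 44.2])]
scene2 V 110.0 [([17, 14, 27, 55, 955], [31.1, 44.2])]
```

The glue bottle hasn't moved; the image differences were only the arm's shadow. The rim measures as a 55.2 mm radius at z = 0.060, so the insert is flush, and the hand is clear.

```bash
python3 -c "
from plant import ticket
print(ticket.close_job())"
```

```text
the job is handed in; nothing more can be done
None
```

I turned the insert until its notch stood over the pin, pressed it down flush and level with the table, and handed the job in at about 20 s with the hand clear and the bystanders unmoved as far as the camera checks show.

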